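# Cock the spring launcher, load the cart and fire it down the dynamics track

## Robot

A 6-joint arm with a two-finger parallel gripper is mounted at the origin on the work surface. World frame = base frame: x ahead of the robot, y to its left, z up, the work surface at z = 0. Lengths are in mm, angles in degrees, forces in N, time in s.
With the tool pointing down it reaches from about 350 to 850 mm from the base axis. Payload 8.1 kg.
Tool frame: the origin (TCP) lies midway between the tips of the shut fingers; the grasp point (between the pads) lies 19 mm behind it; x points along the fingers, z is the direction in which the jaws open and shut, and the axes are right-handed (so a half turn about x gives the same grasp; the last joint's range is limited). The gripper opens to 85 mm and grips with 20 to 120 N. Pads are 22 mm wide; open, the fingers measure 114 mm over their backs; the gripper's body (76 mm by 85 mm) begins 54 mm behind the grasp point. The pads swing forward as they close: fully open they stand 13 mm farther back than shut.
Start: joints at [-68.434, 7.471, 85.268, -0, 87.261, -4.893], TCP at [267.356, -537.146, 231.292] pointing down, gripper open.
Joint ranges: [-169.43, 169.43], [-51.17, 129.36], [1.28, 143.12], [-76.62, 256.62], [0, 156.53], [-152.29, 152.29]. Speed limits (degrees/s): [136.94, 136.94, 159.86, 180, 180, 180].

## Interface

Orientations are given as [roll, pitch, yaw] about the fixed x, y, z axes, in that order (R = Rz(yaw) Ry(pitch) Rx(roll)).
In Python, from bench import r gives the robot as it stands. The module is installed in compiled form; this text tells all that it offers.
- The arm moves only by the tool servo_tool, never from a script. Its argument "commands" is a list that holds one entry, the list of rows, each a list of 7 numbers: the closure in counts, from 0 (fully open) to 255 (shut), then the shift along the tool's x, y, z in cm, then the turn, a rotation vector about the tool's x, y, z in degrees. A call has 1 to 8 rows; each row is the pose to reach, as a shift and turn from the pose commanded when the call began, along the tool's axes at that moment; what a row does not reach only later rows make up. A row lasts 1/10 s, in which the tool goes at most 50 mm and 8.59 degrees, less where a joint would pass 70% of its speed; a pose out of reach is approached as far as the arm can. A call with a gripper value outside its range is refused whole. The fingers move at their own pace and stop on an object; "force" is the grip in N (left out, the last holds). Time passes only in rows, so rows that repeat a pose let the fingers close. It gives the time, the measured TCP pose, the force and the opening at its end, in the units of the state.
- r.sense(): the state, without advancing time (a new reading comes with each control period).
- r.snapshot(name): name is "scene" or "top"; returns (picture, depth): 384x512x3 uint8, red, green, blue; 384x512 float32, mm along the optical axis (not along the pixel's ray), 0 where there is no reading.
- r.calibration(name): a dict with "fx", "fy", "cx", "cy" (pixels), "dist" ([k1, k2, p1, p2, k3] as OpenCV has them; the pictures are not rectified), "pose" (4x4, takes a point from camera to world coordinates). Camera axes: x right, y down, z forward; pixel columns grow to the right and rows downward; lengths in mm; the calibration is good to about 2 mm. A picture is of the moment at which its call begins. calibration takes no time and is no camera call.
- r.hand_in(): hands the job in, once; it reports no verdict.
The state is a dict: "time": time; "joint_pos": joint angles; "qd": joint speeds; "joint_efforts": joint torques, N m; "tool_pos": TCP position; "tcp_rot": TCP orientation; "ft_force": force on the tool from outside, world axes, zero at the start; "wrist_torque": the same for the moment, N m; "finger_gap": finger opening in mm.
Only numpy, scipy, OpenCV 4.12 (cv2) and the standard library are available. Lean on these libraries where they do the work, as an engineer would, in place of code of your own. Each camera call takes 0.05 s, during which the arm holds its last target.

## Task

Draw the launcher's black pull knob back gently until the latch catches and holds it by itself, without hauling it hard against the rubber stop behind. Then slide the cart softly back until its bumper rests against the drawn plunger, let go of it, and press the trigger plate down to fire, so that the cart runs by itself through the light gate and comes to rest at the far buffer. Leave the bottle, the dishes and the burner where they stand.

Things in the scene. Friction and masses are not known exactly. Their poses are not given: they have to be found in the camera images.
- track: Level aluminium dynamics track fixed on the bench, 1005 mm long, 100 wide, rails 45 high: spring launcher at one end, cart on the rails, black inverted-U light gate 172 high across it 560 from the launcher, rubber buffer at the far end. Origin: bench top, centre line, below the front face of the launcher's front plate. +y: along the track towards the pull knob (drawing way); -y: firing way; +z up.
- launcher (a point): Centre of the launcher's front plate, where the plunger comes out: the track's origin raised 80 mm, the height of the striker's axis. The launcher's steel frame runs from here to track y = +152 mm, 38 mm to either side, 100 mm high; an adjustable aluminium latch block with brass clamp screws (top at 106 mm) is clamped somewhere along it and carries the trigger lever, tooth and rubber stop.
- knob (a point): Middle of the grip of the black pull knob at the launcher's outer end: round, 26 mm in diameter, 30 mm long along track y, with a 34 mm flange 6 mm thick at its outer end. Axis 80 mm above the bench, nothing beside or under it; near face 8 mm from the rear plate when forward. At track y = +175 mm with the striker forward. Take it from above across its diameter, fingers closing along track x.
- striker: Plunger, rod, latch collar and pull knob in one, 120 g, sliding only along track y; origin as the track's when forward. Its spring drives it to -y: 8 N when forward, 0.15 N more per mm drawn. Once the latch holds it, it can be eased forward onto the tooth and the pull goes to nothing; if it has not caught, the spring's pull remains.
- collar (a point): Middle of the front face of the square latch collar (22 mm) on the rod, track y = +71 mm when forward, visible between the side walls. Drawing it under the sprung tooth takes 2 to 3 N more; the tooth drops in and catches at a draw of 26 to 48 mm. Where exactly differs each time (block setting, not measured). 2.5 mm after the catch it meets the rubber stop, felt as a steep rise of about 15 N per mm.
- tip (a point): Centre of the flat rubber end of the plunger, 20 mm in diameter, which sticks out of the launcher's front plate towards the cart; 80 mm above the bench. 56 mm out from the front plate (track y = -56 mm) when the striker is forward, 8 to 30 mm out when it is cocked. Moves with the knob.
- trigger (a point): Mean place of the top of the trigger plate, 114 mm above the bench on the centre line: ribbed dark steel plate 32 by 42 mm (y) on the lever's cart end, level at rest. It lies up to 11 mm either way along track y (it goes with the latch block), so pressing here always meets it. Pressed down 4 to 8 mm with 5 to 15 N it lifts the tooth and fires a cocked striker; about 10 mm at most; it springs back.
- cart: Cart: grey body 148 by 85 mm, 54 to 80 mm above the bench, black bumper at each end (160 mm over both), 0.3 to 0.6 kg, held on the rails so that it only rolls along the track. Rolling drag about 0.25 N: it stays where it is left, and coasts when pushed. Origin moves with the cart; use flag, bumper and far_bumper.
- flag (a point): Grip point on the cart's flag: an upright black plate on the middle of the cart, 8 mm thick (track x), 60 mm long (track y), from 80 to 132 mm above the bench. This point is at its middle, 112 mm above the bench, 80 mm from either bumper face. Take it from above by its thickness, the fingers closing along the track's x.
- bumper (a point): Centre of the outer face of the cart's bumper that faces the launcher, 80 mm above the bench, straight opposite the plunger's tip. At the start 100 to 200 mm from the launcher's front plate.
- far_bumper (a point): Centre of the outer face of the cart's other bumper, 80 mm above the bench, 160 mm from the first. It meets the rubber buffer at the far end of the track when it is at track y = -823 mm.
- bottle: Bystander: amber bottle with a blue cap, 72 mm in diameter, 140 mm high. Origin under its middle.
- dishes: Bystander: stack of three clear Petri dishes, 93 mm in diameter, 45 mm high. Origin under its middle.
- burner: Bystander: Bunsen burner with a blue foot 80 mm in diameter, 130 mm high. Origin under its middle.

How it is judged (in metres and radians):
On the way, in this order (a step that is already met when the one before it is completed fails the run):
1. the striker is drawn back and held by the latch alone, the hand off the knob, the cart not yet brought up (y of knob in the frame of track above 0.198 m and contact force between the fingers and striker below 0.1 N and y of bumper in the frame of track below -0.06 m), for 0.3 s.
2. with the striker still cocked the cart rests against the plunger (gap under 3 mm), the hand off the cart (y of knob in the frame of track above 0.198 m and y of bumper in the frame of tip above -0.003 m and contact force between the fingers and cart below 0.1 N and linear speed of cart below 0.02 m/s), for 0.3 s.
3. the striker has gone forward and the cart runs away from it at over 0.3 m/s, untouched (y of knob in the frame of track below 0.18 m and linear speed of cart above 0.3 m/s and contact force between the fingers and cart below 0.1 N), for 0.05 s.
At the end, for the whole second after the job is handed in: The cart is at rest with its far bumper within 40 mm of the far buffer's face (track y below -783 mm), the striker is fully forward (knob within 3 mm of its forward place), and the bottle, dishes and burner stand where they stood (within 15 mm, upright) (y of far_bumper in the frame of track below -0.783 m and linear speed of cart below 0.02 m/s and y of knob in the frame of track below 0.178 m); the robot touches nothing.
It fails at once if the striker is hauled against the rubber stop with more than 18 N (contact force between stop_c0 and striker above 18 N).
It fails at once if the hand shoves the cart against the plunger with more than 12 N (contact force between cart and striker above 12 N and contact force between the fingers and cart above 0.5 N).
It fails at once if the bottle, the dishes or the burner are moved more than 15 mm or tipped (distance of any of bottle, dishes, burner from where it was at the start of the episode above 0.015 m or angle between any of bottle, dishes, burner's own z axis and vertical above 0.3 rad).
It also fails if it takes over 67 s, if anything falls off the work surface, if the arm or the gripper's body presses on something with over 40 N, if the wrist force passes 120 N, or if a joint passes its speed limit or range.

## Working session

There is one attempt and no reset: what is moved stays moved. The work goes in short steps, Python scripts to look and compute and a tool call to move; the robot and the scene stay as the last step left them, time stands still between calls to the robot, and variables do not carry over. Pictures are saved under pics/ and viewed, and the job is handed in when it is done.

Besides the shell and the picture viewer there is one more tool, called after "Call:" as name(argument=value, ...), one argument or row to a line, values as JSON. servo_tool: Moves the arm, as the interface text tells. Its arguments: {"type":"object","properties":{"commands":{"type":"array","items":{"type":"array","items":{"type":"array","items":{"type":"number"}}}},"force":{"type":"number"}},"required":["commands"]}

```bash
mkdir -p pics
cat > h.py <<'E'
import numpy as np,cv2,os
from bench import r
def snap(n,tag):
    im,d=r.snapshot(n); cv2.imwrite(f'pics/{tag}.png',im[:,:,::-1]); np.save(f'pics/{tag}.npy',d); return im,d
def ray(n,u,v):
    c=r.calibration(n);K=np.array([[c['fx'],0,c['cx']],[0,c['fy'],c['cy']],[0,0,1]])
    p=cv2.undistortPoints(np.array([[[u,v]]],float),K,np.array(c['dist'],float))[0,0]
    P=np.array(c['pose']);return P[:3,3],P[:3,:3]@np.array([p[0],p[1],1])
def atz(n,u,v,z):
    o,d=ray(n,u,v);return o+d*(z-o[2])/d[2]
def dep(n,u,v,D):
    o,d=ray(n,u,v);return o+d*D[v,u]
E
python3 - <<'E'
from h import *
for n in('scene','top'):
    snap(n,n+'0');c=r.calibration(n);print(n,c['fx'],np.round(c['pose'],3))
s=r.sense();print(s)
E
```

```text
scene 456.7713783177608 [[ 7.000000e-01  5.770000e-01 -4.210000e-01  1.044930e+03]
 [ 7.150000e-01 -5.720000e-01  4.030000e-01 -4.914300e+02]
 [-9.000000e-03 -5.830000e-01 -8.120000e-01  1.111655e+03]
 [ 0.000000e+00  0.000000e+00  0.000000e+00  1.000000e+00]]
top 394.19278445986697 [[ 2.900000e-02 -9.950000e-01  9.200000e-02  4.512030e+02]
 [-1.000000e+00 -3.000000e-02 -4.000000e-03  1.055900e+01]
 [ 7.000000e-03 -9.100000e-02 -9.960000e-01  1.008913e+03]
 [ 0.000000e+00  0.000000e+00  0.000000e+00  1.000000e+00]]
{'time': 0.1, 'joint_pos': array([-6.84341019e+01,  7.51306314e+00,  8.53233608e+01, -1.55443834e-03,
        8.72601614e+01, -4.89330327e+00]), 'qd': array([ 0.01741679, -0.07159027, -0.07628525,  0.04696462,  0.01039288,
        0.08860942]), 'joint_efforts': array([ 1.76988928e-03, -5.70952713e+01, -5.01941943e+01, -5.75694253e-05,
        8.11456761e-03, -7.90815102e-05]), 'tool_pos': array([ 267.16393698, -536.68835429,  230.32244686]), 'tcp_rot': array([176.02760277,  89.90340218, 112.48687973]), 'ft_force': array([-0.17466863,  0.89219954, -0.00153458]), 'wrist_torque': array([ 0.01170156, -0.00505523,  0.00745878]), 'finger_gap': 85.21365960051956}
```

View pics/scene0.png

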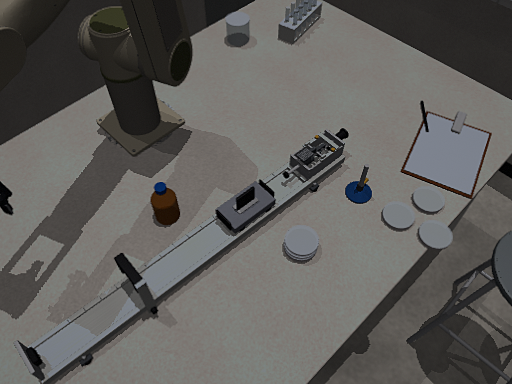

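View pics/top0.png

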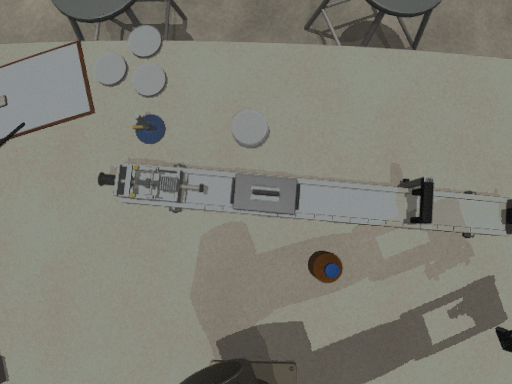

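The top picture shows the knob at about (106,179), the launcher at 118–185, the cart at 233–298 with its flag at (265,192), the gate at (425,200) and the bottle at (326,266). The next step is to enlarge these.

Run:
```python
from h import *
im=cv2.imread('pics/top0.png')
cv2.imwrite('pics/c1.png',cv2.resize(im[150:225,90:220],None,fx=6,fy=6,interpolation=cv2.INTER_CUBIC))
cv2.imwrite('pics/c2.png',cv2.resize(im[160:230,200:330],None,fx=6,fy=6,interpolation=cv2.INTER_CUBIC))
```

```text
(no output)
```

View pics/c1.png

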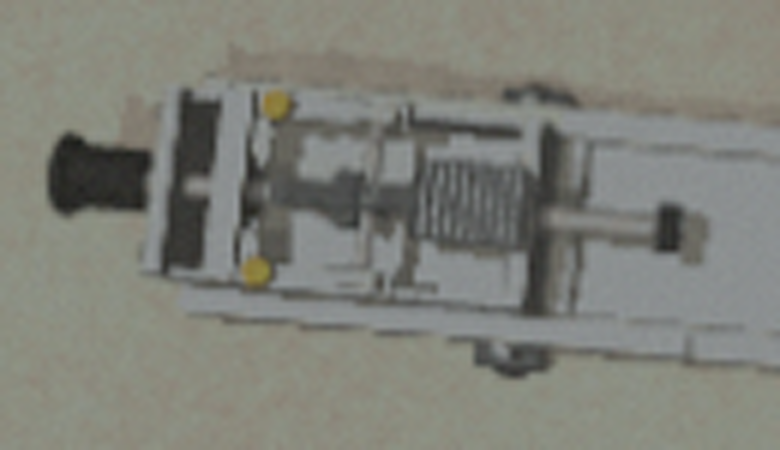

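View pics/c2.png

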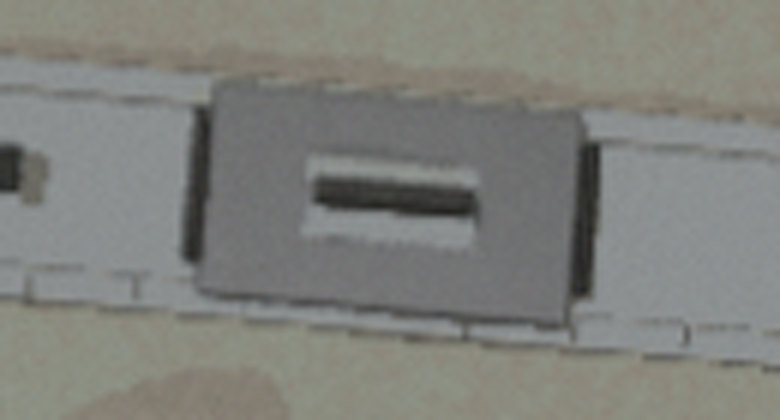

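Run:
```python
from h import *
f=lambda x,y,ox,oy:((x+.5)/6-.5+ox,(y+.5)/6-.5+oy)
def p(nm,x,y,o,z):
    q=atz('top',*f(x,y,*o),z);print(nm,np.round(q,1));return q
A=(90,150);B=(200,160)
ko=p('knob outer',50,173,A,80);kn=p('knob inner',150,179,A,80)
t=p('tip',684,230,A,80)
p('flag a',315,190,B,132);p('flag b',476,202,B,132)
c=[p('c',*q,B,80) for q in((215,85),(583,112),(200,290),(563,322))]
print('centre',np.mean(c,0))
p('bump',188,186,B,80);p('fbump',593,220,B,80)
d=np.mean([c[0]-c[1],c[2]-c[3]],0);print('cart dir',d,np.degrees(np.arctan2(-d[0],d[1])))
d=ko-t;print('striker',np.linalg.norm(d),np.degrees(np.arctan2(-d[0],d[1])))
# rail edges: outer top z=45
for u in(190,240,330,400,460):pass
D=np.load('pics/top0.npy')
for (u,v) in((104,180),(265,192),(220,190),(165,185),(480,200)):print(u,v,dep('top',u,v,D).round(1))
```

```text
knob outer [550.6 388.9  80. ]
knob inner [549.3 347.1  80. ]
tip [535.2 130.6  80. ]
flag a [526.3  15.2 132. ]
flag b [523.6 -44.9 132. ]
c [571.2  56.3  80. ]
c [564.9 -89.7  80. ]
c [490.   59.4  80. ]
c [481.6 -83.5  80. ]
centre [526.91789968 -14.39665851  80.        ]
bump [530.8  65.6  80. ]
fbump [522.1 -94.5  80. ]
cart dir [  7.36214465 144.48961079   0.        ] -2.9168556901707183
striker 258.7836434002446 -3.404599969847997
104 180 [546.2 369.8  89.1]
265 192 [525.4 -13.7 132.3]
220 190 [535.   95.1  38.1]
165 185 [536.2 215.5 113.4]
480 200 [ 528.6 -572.4   42.3]
```

Run:
```python
from h import *
im=cv2.imread('pics/top0.png')
a=im[170:245,380:512];cv2.imwrite('pics/c3.png',cv2.resize(a,None,fx=6,fy=6,interpolation=cv2.INTER_CUBIC))
im=cv2.imread('pics/scene0.png')
a=im[110:220,240:370];cv2.imwrite('pics/c4.png',cv2.resize(a,None,fx=5,fy=5,interpolation=cv2.INTER_CUBIC))
D=np.load('pics/top0.npy')
# height map: find rail edges per column by height 30..60
for u in range(195,232,6) :
    col=[(v,dep('top',u,v,D)) for v in range(150,240) if D[v,u]>0]
    h=[(v,q) for v,q in col if 30<q[2]<60]
    print(u,h[0][0],h[0][1].round(1),h[-1][0],h[-1][1].round(1))
for u in list(range(305,400,12))+list(range(440,500,12)) :
    col=[(v,dep('top',u,v,D)) for v in range(150,250) if D[v,u]>0]
    h=[(v,q) for v,q in col if 30<q[2]<60]
    print(u,h[0][0],h[0][1].round(1),h[-1][0],h[-1][1].round(1))
```

```text
195 168 [587.7 159.1  41.1] 208 [488.3 154.1  45.6]
201 169 [585.5 144.   41.7] 209 [486.5 140.   39.9]
207 169 [585.4 128.6  45.6] 209 [487.  125.1  41.2]
213 170 [584.1 114.2  40.3] 210 [485.  110.2  41.2]
219 170 [584.3  99.1  42.3] 210 [485.3  95.3  43.3]
225 171 [581.9  84.   44.5] 211 [483.5  80.7  40. ]
231 172 [580.3  69.3  41.2] 211 [483.9  65.9  41.8]
305 178 [ 570.9 -114.4   41.5] 218 [ 472.  -116.2   41.8]
317 179 [ 569.2 -144.2   42.2] 219 [ 470.3 -145.8   42.4]
329 180 [ 567.6 -174.1   43. ] 220 [ 468.6 -175.2   44.2]
341 181 [ 566.1 -204.5   41.9] 221 [ 466.9 -205.3   43.3]
353 183 [ 562.4 -235.5   39.4] 222 [ 465.2 -235.2   43.7]
365 184 [ 560.5 -265.3   42.1] 223 [ 463.4 -265.7   42.9]
377 185 [ 559.2 -296.7   39.7] 225 [ 459.2 -295.5   45. ]
389 186 [ 557.  -325.7   45.5] 226 [ 457.4 -326.5   44. ]
440 191 [ 548.7 -461.5   42.7] 230 [ 449.9 -461.8   40.4]
452 192 [ 546.8 -492.7   45.4] 231 [ 447.8 -494.4   40.4]
464 193 [ 545.4 -527.2   43. ] 232 [ 445.8 -526.6   42. ]
476 194 [ 544.2 -563.4   38.7] 232 [ 446.2 -560.2   41.9]
488 196 [ 539.7 -596.1   41.4] 234 [ 441.4 -593.9   42.6]
```

View pics/c3.png

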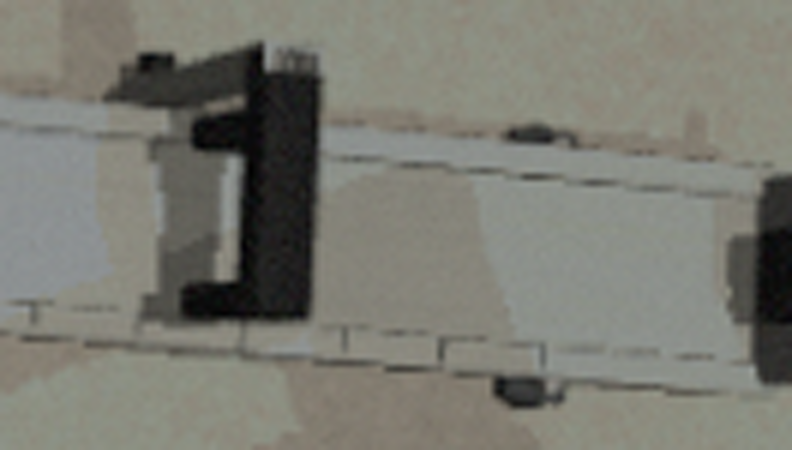

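View pics/c4.png

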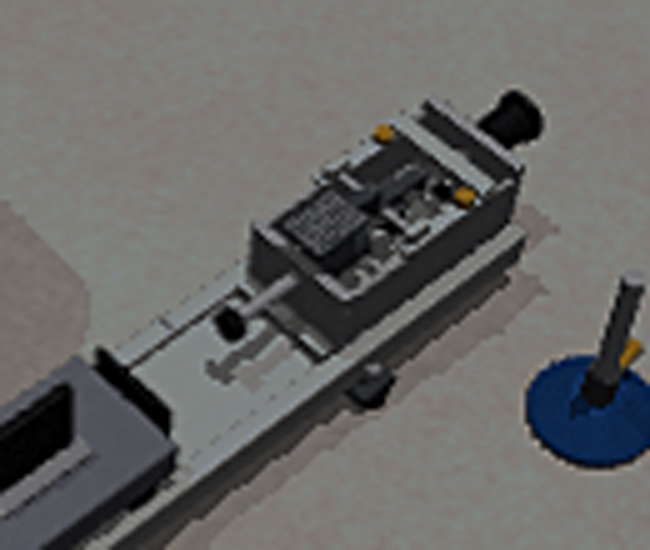

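```bash
cat >> h.py <<'E'
from scipy.spatial.transform import Rotation as Ro
psi=-3.62
ex=np.array([np.cos(np.radians(psi)),np.sin(np.radians(psi)),0]);ey=np.array([-ex[1],ex[0],0]);ez=np.array([0,0,1.])
O=np.array([539.4,188.5,0]) # track origin guess
def T2W(p): return O+p[0]*ex+p[1]*ey+p[2]*ez
def W2T(q): q=np.array(q)-O; return np.array([q@ex,q@ey,q@ez])
def Rcur():
    s=r.sense(); return Ro.from_euler('xyz',s['tcp_rot'],degrees=True)
def plan(pt,sgn=1):
    """pt: TCP target in track frame (mm)"""
    s=r.sense();R=Rcur();tgt=np.column_stack([-ez,np.cross(sgn*ex,-ez),sgn*ex])
    dR=R.inv()*Ro.from_matrix(tgt)
    print('tcp track',W2T(s['tool_pos']).round(1),'f',s['ft_force'].round(1),'gap',round(s['finger_gap'],1),'t',s['time'])
    print('shift cm',(R.inv().apply(T2W(pt)-s['tool_pos'])/10).round(2),'turn',dR.as_rotvec(degrees=True).round(2))
E
python3 - <<'E'
from h import *
print('scene tip',atz('scene',286,174.4,80),'knob outer',atz('scene',344.6,133.6,80))
print(W2T(atz('scene',286,174.4,80)),W2T(atz('scene',344.6,133.6,80)))
print(Rcur().as_matrix().round(3))
for s in(1,-1):plan((0,177,180),s)
E
```

```text
scene tip [539.87947008 135.66516028  80.        ] knob outer [558.43200816 378.50734868  80.        ]
[  3.8144467  -52.69914777  80.        ] [  6.99718092 190.82989637  80.        ]
[[-0.001  0.895  0.446]
 [ 0.002  0.446 -0.895]
 [-1.     0.    -0.002]]
tcp track [-225.9 -740.9  230.3] f [-0.2  0.9 -0. ] gap 85.2 t 0.1
shift cm [  5.15  65.55 -68.1 ] turn [-59.92  -0.08  -0.06]
tcp track [-225.9 -740.9  230.3] f [-0.2  0.9 -0. ] gap 85.2 t 0.1
shift cm [  5.15  65.55 -68.1 ] turn [ 1.2008e+02 -7.0000e-02  1.0000e-01]
```

Call:
servo_tool(
  commands=[
    [[0,0,2,-2.1,-7.5,0,0],[0,0,5,-5.2,-15,0,0],[0,0,8.3,-8.6,-22.5,0,0],[0,0,11.7,-12.1,-30,0,0],[0,0,15.1,-15.6,-37.5,0,0],[0,0,18.5,-19.1,-45,0,0],[0,0,21.9,-22.6,-52.5,0,0],[0,0,25,-26,-60,0,0]],
  ],
)

```text
time: 0.9
tool_pos: [375.4, -190.9, 231.0]
tcp_rot: [103.2, 90.0, 99.9]
ft_force: [0.7, -0.2, 1.0]
finger_gap: 85.3
```

```bash
sed -i 's/^O=.*/O=np.array([540.2,189.3,0])/' h.py
python3 - <<'E'
from h import *
plan((0,177,180))
E
```

```text
tcp track [-140.5 -389.8  231. ] f [ 0.7 -0.2  1. ] gap 85.3 t 0.9
shift cm [ 5.11 56.59 14.43] turn [ 0.38 -0.   -0.02]
```

Call:
servo_tool(
  commands=[
    [[0,0,4,1,0,0,0],[0,0,8.5,2.2,0,0,0],[0,0,13,3.3,0,0,0],[0,0,17.5,4.5,0,0,0],[0,0,22,5.6,0,0,0],[0,0,26.5,6.8,0,0,0],[0,0,31,7.9,0,0,0],[0,0,35,9,0,0,0]],
  ],
)

```text
time: 1.7
tool_pos: [486.7, 153.1, 230.9]
tcp_rot: [177.5, 90.0, 174.0]
ft_force: [0.1, -1.0, 0.1]
finger_gap: 85.5
```

Run:
```python
from h import *
plan((0,177,130))
```

```text
tcp track [-51.1 -39.5 230.9] f [ 0.1 -1.   0.1] gap 85.5 t 1.7
shift cm [10.09 21.64  5.16] turn [ 0.12 -0.03 -0.  ]
```

Call:
servo_tool(
  commands=[
    [[0,0,4,1,0,0,0],[0,0,8,2,0,0,0],[0,1,12,3,0,0,0],[0,3,16,4,0,0,0],[0,5,20,4.8,0,0,0],[0,7,21.6,5.2,0,0,0],[0,9,21.6,5.2,0,0,0],[0,10,21.6,5.2,0,0,0]],
  ],
)

```text
time: 2.5
tool_pos: [550.4, 363.1, 127.9]
tcp_rot: [-146.9, 89.7, -150.4]
ft_force: [-0.4, -0.1, 0.2]
finger_gap: 85.3
```

Run:
```python
from h import *
for n,(a,b,c,d) in(('scene',(80,190,260,400)),('top',(130,230,60,200))):
    im,D=snap(n,n+'1');cv2.imwrite(f'pics/{n}1c.png',cv2.resize(im[a:b,c:d,::-1],None,fx=5,fy=5,interpolation=cv2.INTER_CUBIC))
plan((0,177,61))
```

```text
tcp track [ -0.6 173.2 128.6] f [-0.4  0.3  0.4] gap 85.1 t 2.6
shift cm [6.76 0.4  0.09] turn [ 0.08 -0.22  0.15]
```

View pics/scene1c.png

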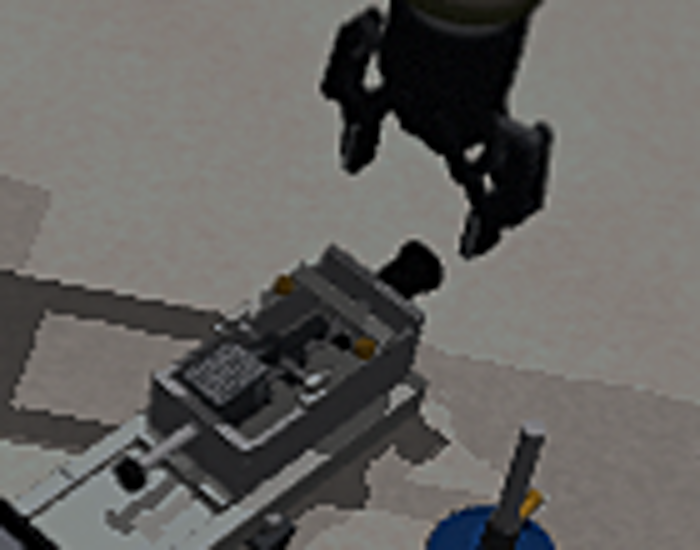

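View pics/top1c.png

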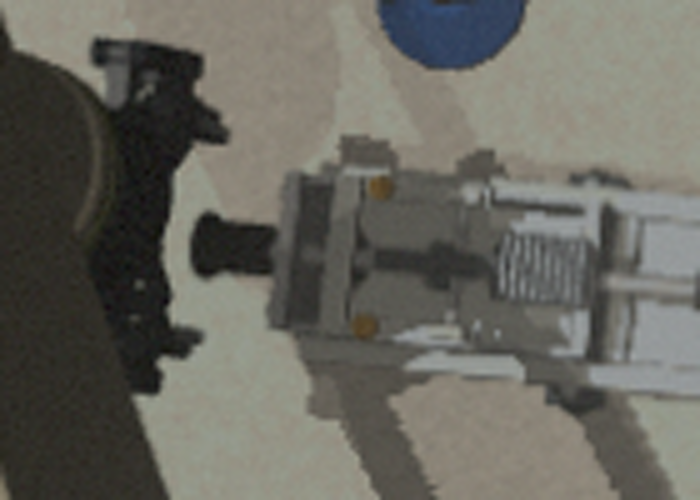

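Run:
```python
from h import *
for (x,y,z) in((229,138,141),(203,335,141),(192,248,80),(276,248,80),(276,248,100),(603,290,100)):
    q=atz('top',60+x/5-.4,130+y/5-.4,z);print(q.round(1),W2T(q).round(1))
# scene: fingertip bottoms
for (x,y,z) in((355,165,141),(475,252,141),(415,275,80),(137,472,80)):
    q=atz('scene',260+x/5-.4,80+y/5-.4,z);print(q.round(1),W2T(q).round(1))
```

```text
[592.9 349.9 141. ] [ 42.4 163.7 141. ]
[503.1 356.  141. ] [-47.5 164.  141. ]
[548.7 388.6  80. ] [ -4.1 199.4  80. ]
[549.8 346.6  80. ] [ -0.3 157.6  80. ]
[547.7 339.4 100. ] [ -2.  150.2 100. ]
[532.5 182.6 100. ] [ -7.3  -7.2 100. ]
[504.4 364.2 141. ] [-46.8 172.3 141. ]
[598.7 358.8 141. ] [ 47.7 172.8 141. ]
[556.7 370.9  80. ] [  5.  182.3  80. ]
[540.9 138.8  80. ] [  3.9 -50.4  80. ]
```

Call:
servo_tool(
  commands=[
    [[0,1,0.3,0,0,0,0],[0,2.5,0.3,0,0,0,0],[0,4,0.3,0,0,0,0],[0,5.2,0.3,0,0,0,0],[0,6.2,0.3,0,0,0,0],[0,6.7,0.3,0,0,0,0],[0,6.7,0.3,0,0,0,0],[0,6.7,0.3,0,0,0,0]],
  ],
)

```text
time: 3.4
tool_pos: [552.5, 366.3, 64.6]
tcp_rot: [31.0, 90.0, 27.4]
ft_force: [-0.4, -0.4, -0.7]
finger_gap: 85.5
```

Run:
```python
from h import *
plan((0,176.5,61))
```

```text
tcp track [  1.1 177.4  64.6] f [-0.4 -0.4 -0.7] gap 85.5 t 3.4
shift cm [ 0.36 -0.09 -0.11] turn [ 0.08  0.03 -0.02]
```

Close with a moderate grip.

Call:
servo_tool(
  commands=[
    [[60,0.2,0,0,0,0,0],[120,0.3,0,0,0,0,0],[170,0.3,0,0,0,0,0],[220,0.3,0,0,0,0,0],[255,0.3,0,0,0,0,0],[255,0.3,0,0,0,0,0],[255,0.3,0,0,0,0,0],[255,0.3,0,0,0,0,0]],
  ],
  force=60,
)

```text
time: 4.2
tool_pos: [551.8, 366.3, 61.7]
tcp_rot: [-176.1, 90.0, -179.7]
ft_force: [-5.2, -1.9, 5.9]
finger_gap: 24.2
```

Run:
```python
from h import *
plan((0,176.5,61));s=r.sense();print(s['ft_force']@ey)
```

```text
tcp track [  0.4 177.4  61.7] f [-5.2 -1.9  5.9] gap 24.2 t 4.2
shift cm [ 0.07 -0.09 -0.04] turn [ 0.09 -0.04  0.  ]
-2.2386420963618963
```

Call:
servo_tool(
  commands=[
    [[255,0,0.2,0,0,0,0],[255,0,0.5,0,0,0,0],[255,0,0.8,0,0,0,0],[255,0,1.1,0,0,0,0],[255,0,1.4,0,0,0,0],[255,0,1.7,0,0,0,0],[255,0,2.0,0,0,0,0],[255,0,2.0,0,0,0,0]],
  ],
)

```text
time: 5.0
tool_pos: [552.8, 384.4, 61.5]
tcp_rot: [-117.7, 89.8, -121.2]
ft_force: [-6.9, -11.1, 10.9]
finger_gap: 24.0
```

```bash
cat > f.py <<'E'
from h import *
s=r.sense();print('y',W2T(s['tool_pos'])[1].round(2),'Fy',(s['ft_force']@ey).round(2),'gap',s['finger_gap'].round(1),s['time'])
E
python3 f.py
```

```text
Traceback (most recent call last):
  File "f.py", line 2, in <module>
    s=r.sense();print('y',W2T(s['tool_pos'])[1].round(2),'Fy',(s['ft_force']@ey).round(2),'gap',s['finger_gap'].round(1),s['time'])
                                                                                                ^^^^^^^^^^^^^^^^^^^^^
AttributeError: 'float' object has no attribute 'round'
```

Call:
servo_tool(
  commands=[
    [[255,0,0.2,0,0,0,0],[255,0,0.3,0,0,0,0],[255,0,0.3,0,0,0,0],[255,0,0.3,0,0,0,0]],
  ],
)

```text
time: 5.4
tool_pos: [553.0, 387.2, 61.5]
tcp_rot: [-117.4, 89.8, -121.0]
ft_force: [-7.1, -10.6, 9.5]
finger_gap: 24.0
```

Call:
servo_tool(
  commands=[
    [[255,0,0.05,0,0,0,0],[255,0,0.1,0,0,0,0],[255,0,0.1,0,0,0,0]],
  ],
)

```text
time: 5.7
tool_pos: [553.1, 388.0, 61.6]
tcp_rot: [-116.9, 89.8, -120.5]
ft_force: [-7.3, -10.6, 10.3]
finger_gap: 24.3
```

Call:
servo_tool(
  commands=[
    [[255,0,0.05,0,0,0,0],[255,0,0.1,0,0,0,0],[255,0,0.1,0,0,0,0]],
  ],
)

```text
time: 6.0
tool_pos: [553.1, 389.0, 61.5]
tcp_rot: [-116.7, 89.8, -120.3]
ft_force: [-8.5, -11.9, 10.0]
finger_gap: 24.1
```

Call:
servo_tool(
  commands=[
    [[255,0,0.05,0,0,0,0],[255,0,0.1,0,0,0,0],[255,0,0.1,0,0,0,0]],
  ],
)

```text
time: 6.3
tool_pos: [553.2, 390.0, 61.5]
tcp_rot: [-116.6, 89.8, -120.2]
ft_force: [-7.3, -11.3, 9.8]
finger_gap: 24.3
```

Call:
servo_tool(
  commands=[
    [[255,0,0.05,0,0,0,0],[255,0,0.1,0,0,0,0],[255,0,0.1,0,0,0,0]],
  ],
)

```text
time: 6.6
tool_pos: [553.2, 390.9, 61.5]
tcp_rot: [-116.0, 89.8, -119.6]
ft_force: [-7.7, -11.6, 8.9]
finger_gap: 24.2
```

Call:
servo_tool(
  commands=[
    [[255,0,0.05,0,0,0,0],[255,0,0.1,0,0,0,0],[255,0,0.1,0,0,0,0]],
  ],
)

```text
time: 6.9
tool_pos: [553.3, 391.9, 61.5]
tcp_rot: [-116.2, 89.7, -119.8]
ft_force: [-8.4, -12.1, 10.7]
finger_gap: 24.5
```

Call:
servo_tool(
  commands=[
    [[255,0,0.05,0,0,0,0],[255,0,0.1,0,0,0,0],[255,0,0.1,0,0,0,0]],
  ],
)

```text
time: 7.2
tool_pos: [553.4, 392.8, 61.5]
tcp_rot: [-116.2, 89.7, -119.8]
ft_force: [-8.1, -11.5, 10.1]
finger_gap: 24.1
```

Call:
servo_tool(
  commands=[
    [[255,0,0.05,0,0,0,0],[255,0,0.1,0,0,0,0],[255,0,0.1,0,0,0,0]],
  ],
)

```text
time: 7.5
tool_pos: [553.4, 393.8, 61.5]
tcp_rot: [-116.4, 89.7, -119.9]
ft_force: [-8.1, -12.6, 11.0]
finger_gap: 24.3
```

Call:
servo_tool(
  commands=[
    [[255,0,0.05,0,0,0,0],[255,0,0.1,0,0,0,0],[255,0,0.1,0,0,0,0]],
  ],
)

```text
time: 7.8
tool_pos: [553.5, 394.8, 61.5]
tcp_rot: [-115.9, 89.7, -119.5]
ft_force: [-8.7, -12.0, 9.9]
finger_gap: 24.1
```

Call:
servo_tool(
  commands=[
    [[255,0,0.05,0,0,0,0],[255,0,0.1,0,0,0,0],[255,0,0.1,0,0,0,0]],
  ],
)

```text
time: 8.1
tool_pos: [553.6, 395.8, 61.5]
tcp_rot: [-115.8, 89.7, -119.4]
ft_force: [-7.8, -12.6, 10.3]
finger_gap: 24.5
```

Call:
servo_tool(
  commands=[
    [[255,0,0.05,0,0,0,0],[255,0,0.1,0,0,0,0],[255,0,0.1,0,0,0,0]],
  ],
)

```text
time: 8.4
tool_pos: [553.6, 396.7, 61.5]
tcp_rot: [-116.2, 89.7, -119.8]
ft_force: [-8.6, -12.3, 11.6]
finger_gap: 23.8
```

```bash
sed -i "s/s\['finger_gap'\].round(1)/s['finger_gap']/" f.py
python3 - <<'E'
from h import *
im,D=snap('top','top2');cv2.imwrite('pics/top2c.png',cv2.resize(im[150:220,100:230,::-1],None,fx=6,fy=6,interpolation=cv2.INTER_CUBIC))
im,D=snap('scene','sc2');cv2.imwrite('pics/sc2c.png',cv2.resize(im[110:200,270:360,::-1],None,fx=6,fy=6,interpolation=cv2.INTER_CUBIC))
E
python3 f.py
```

```text
y 207.87 Fy -12.35 gap 24.405556430778173 8.5
```

View pics/top2c.png

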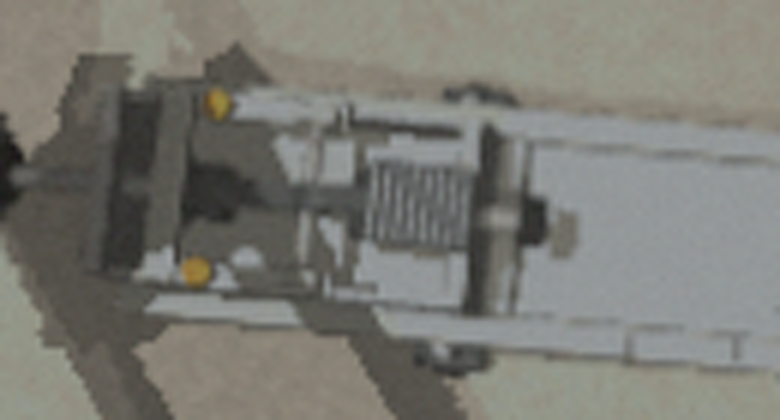

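View pics/sc2c.png

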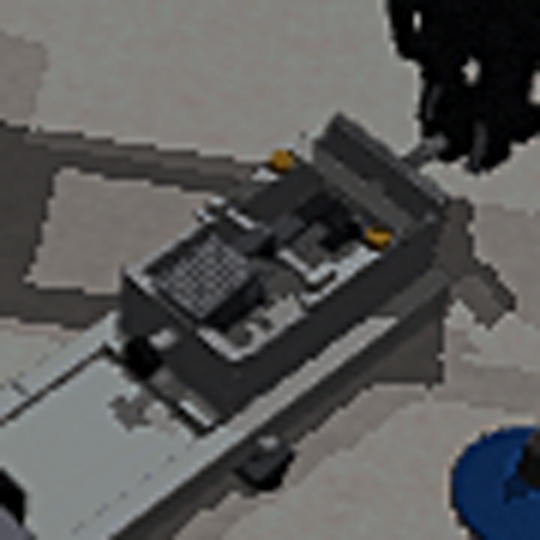

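The plunger has drawn in from about 56 mm to 25 mm out, so the knob is following the hand. I'll carry on in 1 mm steps.

Call:
servo_tool(
  commands=[
    [[255,0,0.05,0,0,0,0],[255,0,0.1,0,0,0,0],[255,0,0.1,0,0,0,0]],
  ],
)

```text
time: 8.8
tool_pos: [553.7, 397.7, 61.5]
tcp_rot: [-115.2, 89.7, -118.8]
ft_force: [-9.3, -12.7, 10.9]
finger_gap: 24.5
```

Call:
servo_tool(
  commands=[
    [[255,0,0.05,0,0,0,0],[255,0,0.1,0,0,0,0],[255,0,0.1,0,0,0,0]],
  ],
)

```text
time: 9.1
tool_pos: [553.7, 398.7, 61.5]
tcp_rot: [-115.7, 89.7, -119.3]
ft_force: [-8.7, -13.2, 10.6]
finger_gap: 24.6
```

Call:
servo_tool(
  commands=[
    [[255,0,0.05,0,0,0,0],[255,0,0.1,0,0,0,0],[255,0,0.1,0,0,0,0]],
  ],
)

```text
time: 9.4
tool_pos: [553.8, 399.7, 61.5]
tcp_rot: [-115.5, 89.7, -119.0]
ft_force: [-7.4, -12.4, 10.7]
finger_gap: 24.4
```

Call:
servo_tool(
  commands=[
    [[255,0,0.05,0,0,0,0],[255,0,0.1,0,0,0,0],[255,0,0.1,0,0,0,0]],
  ],
)

```text
time: 9.7
tool_pos: [553.9, 400.7, 61.5]
tcp_rot: [-115.3, 89.7, -118.8]
ft_force: [-8.3, -12.2, 10.4]
finger_gap: 24.3
```

Call:
servo_tool(
  commands=[
    [[255,0,0.05,0,0,0,0],[255,0,0.1,0,0,0,0],[255,0,0.1,0,0,0,0]],
  ],
)

```text
time: 10.0
tool_pos: [553.9, 401.7, 61.5]
tcp_rot: [-115.5, 89.7, -119.1]
ft_force: [-8.4, -12.6, 11.2]
finger_gap: 24.3
```

Call:
servo_tool(
  commands=[
    [[255,0,0.05,0,0,0,0],[255,0,0.1,0,0,0,0],[255,0,0.1,0,0,0,0]],
  ],
)

```text
time: 10.3
tool_pos: [553.9, 402.3, 61.5]
tcp_rot: [-114.6, 89.7, -118.2]
ft_force: [-10.0, -14.5, 12.1]
finger_gap: 24.4
```

Call:
servo_tool(
  commands=[
    [[255,0,0.05,0,0,0,0],[255,0,0.05,0,0,0,0],[255,0,0.05,0,0,0,0]],
  ],
)

```text
time: 10.6
tool_pos: [553.9, 402.4, 61.5]
tcp_rot: [-113.9, 89.6, -117.5]
ft_force: [-10.1, -16.1, 12.4]
finger_gap: 24.5
```

Steep rise: this is either the tooth or the stop. Ease forward to test for a catch.

Call:
servo_tool(
  commands=[
    [[255,0,-0.1,0,0,0,0],[255,0,-0.2,0,0,0,0],[255,0,-0.3,0,0,0,0],[255,0,-0.3,0,0,0,0]],
  ],
)

```text
time: 11.0
tool_pos: [553.8, 400.0, 61.5]
tcp_rot: [-116.7, 89.7, -120.3]
ft_force: [-8.7, -14.0, 10.9]
finger_gap: 24.6
```

Call:
servo_tool(
  commands=[
    [[255,0,-0.1,0,0,0,0],[255,0,-0.2,0,0,0,0],[255,0,-0.2,0,0,0,0],[255,0,-0.2,0,0,0,0]],
  ],
)

```text
time: 11.4
tool_pos: [553.8, 399.4, 61.6]
tcp_rot: [-124.9, 89.9, -128.4]
ft_force: [-6.6, -6.9, 7.7]
finger_gap: 24.1
```

Pull is falling off with little motion, so the latch has caught. Ease to zero.

Call:
servo_tool(
  commands=[
    [[255,0,-0.1,0,0,0,0],[255,0,-0.15,0,0,0,0],[255,0,-0.15,0,0,0,0]],
  ],
)

```text
time: 11.7
tool_pos: [553.8, 399.3, 61.6]
tcp_rot: [164.5, 90.0, 161.0]
ft_force: [-5.0, -0.2, 4.0]
finger_gap: 24.5
```

Call:
servo_tool(
  commands=[
    [[200,0,0,0,0,0,0],[120,0,0,0,0,0,0],[50,0,0,0,0,0,0],[0,0,0,0,0,0,0],[0,0,0,0,0,0,0],[0,0,0,0,0,0,0],[0,-1,0,0,0,0,0],[0,-3,0,0,0,0,0]],
  ],
)

```text
time: 12.5
tool_pos: [552.9, 398.3, 89.8]
tcp_rot: [-144.8, 89.8, -148.4]
ft_force: [0.0, 0.6, -1.2]
finger_gap: 85.2
```

Call:
servo_tool(
  commands=[
    [[0,-4,0,0,0,0,0],[0,-8,0,0,0,0,0],[0,-12,0,0,0,0,0],[0,-14,0,0,0,0,0],[0,-14,-4,0,0,0,0],[0,-14,-8,0,0,0,0],[0,-14,-12,0,0,0,0],[0,-14,-16,0,0,0,0]],
  ],
)

```text
time: 13.3
tool_pos: [544.2, 238.1, 232.3]
tcp_rot: [16.8, 89.9, 13.3]
ft_force: [0.6, -1.2, 1.4]
finger_gap: 85.2
```

Run:
```python
from h import *
im,D=snap('top','top3');cv2.imwrite('pics/top3c.png',cv2.resize(im[150:225,90:220,::-1],None,fx=6,fy=6,interpolation=cv2.INTER_CUBIC))
im,D=snap('scene','sc3');cv2.imwrite('pics/sc3c.png',cv2.resize(im[110:230,220:360,::-1],None,fx=5,fy=5,interpolation=cv2.INTER_CUBIC))
plan((0,-204,170))
```

```text
tcp track [  1.5  46.  232.4] f [ 0.6  0.5 -1. ] gap 85.4 t 13.4
shift cm [  6.28 -24.99  -0.1 ] turn [-0.14  0.07  0.08]
```

View pics/top3c.png

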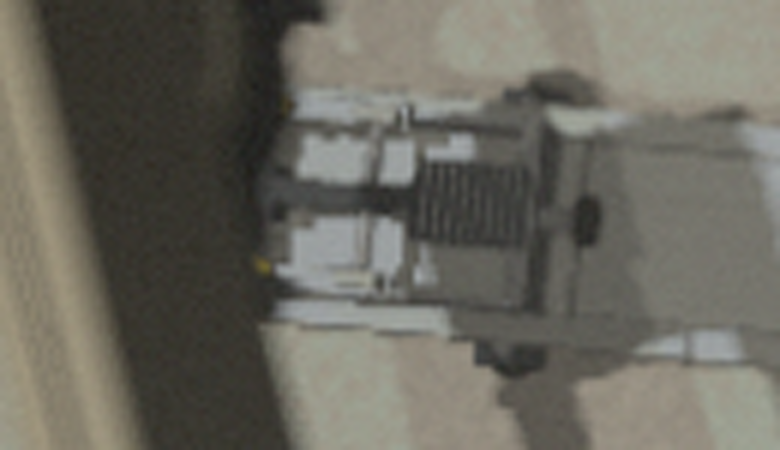

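View pics/sc3c.png

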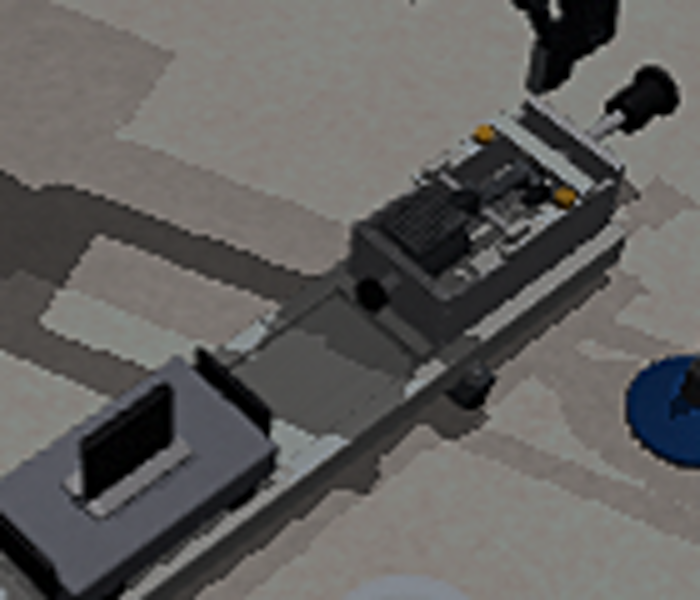

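The knob stands drawn on its own, with the tip close to the plate (scene crop 372,294) and the cart untouched. Next is the flag.

Call:
servo_tool(
  commands=[
    [[0,0,-4,0,0,0,0],[0,0,-8.5,0,0,0,0],[0,0,-13,0,0,0,0],[0,1,-17.5,-0.1,0,0,0],[0,3,-21.5,-0.1,0,0,0],[0,5,-24,-0.1,0,0,0],[0,6,-24.5,-0.1,0,0,0],[0,6.2,-24.5,-0.1,0,0,0]],
  ],
)

```text
time: 14.2
tool_pos: [527.6, -5.2, 168.4]
tcp_rot: [165.9, 89.9, 162.3]
ft_force: [-0.5, 0.1, 0.1]
finger_gap: 85.3
```

Run:
```python
from h import *
plan((0,-204,93))
```

```text
tcp track [  -0.3 -194.9  168.4] f [-0.5  0.1  0.1] gap 85.3 t 14.2
shift cm [ 7.54 -0.91  0.05] turn [-0.01 -0.11 -0.03]
```

Call:
servo_tool(
  commands=[
    [[0,2,-0.5,0,0,0,0],[0,4,-0.9,0,0,0,0],[0,6,-0.9,0,0,0,0],[0,7,-0.9,0,0,0,0],[0,7.3,-0.9,0,0,0,0],[0,7.3,-0.9,0,0,0,0],[0,7.3,-0.9,0,0,0,0]],
  ],
)

```text
time: 14.9
tool_pos: [528.6, -13.7, 97.6]
tcp_rot: [-0.0, 89.9, -3.6]
ft_force: [0.4, 0.9, 0.3]
finger_gap: 85.4
```

Run:
```python
from h import *
plan((0,-204,93))
im,D=snap('scene','sc4');cv2.imwrite('pics/sc4c.png',cv2.resize(im[110:240,200:350,::-1],None,fx=5,fy=4.6,interpolation=cv2.INTER_CUBIC))
```

```text
tcp track [   1.3 -203.3   97.6] f [0.4 0.9 0.3] gap 85.4 t 14.9
shift cm [ 0.46 -0.07 -0.13] turn [ 0.11  0.11 -0.  ]
```

View pics/sc4c.png

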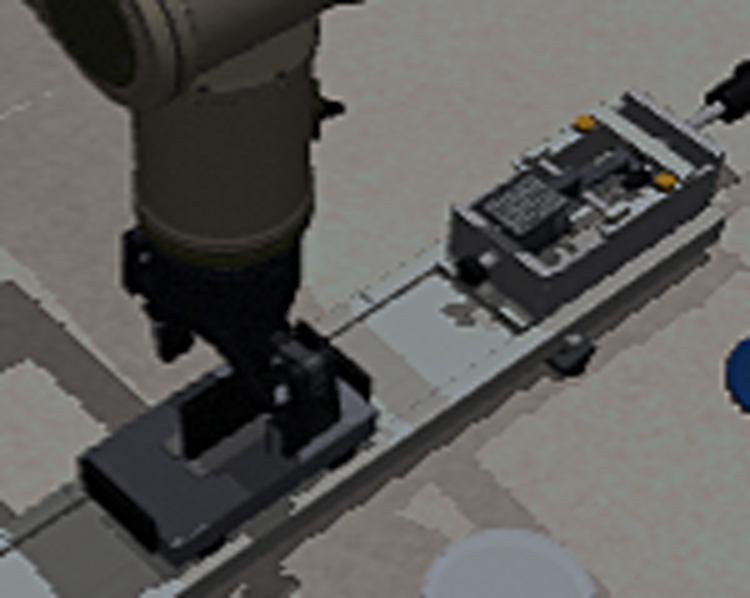

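Call:
servo_tool(
  commands=[
    [[80,0.2,0,-0.1,0,0,0],[160,0.2,0,-0.1,0,0,0],[220,0.2,0,-0.1,0,0,0],[255,0.2,0,-0.1,0,0,0],[255,0.2,0,-0.1,0,0,0],[255,0.2,0,-0.1,0,0,0],[255,0.2,0,-0.1,0,0,0]],
  ],
  force=25,
)

```text
time: 15.65
tool_pos: [528.5, -14.2, 94.6]
tcp_rot: [-0.3, 89.8, -3.8]
ft_force: [9.3, -0.0, -6.1]
finger_gap: 8.2
```

```bash
python3 f.py
```

```text
y -203.81 Fy 0.55 gap 8.22307916222829 15.65
```

Call:
servo_tool(
  commands=[
    [[255,0,0.2,0.1,0,0,0],[255,0,0.6,0.2,0,0,0],[255,0,1.1,0.2,0,0,0],[255,0,1.6,0.2,0,0,0],[255,0,2.1,0.2,0,0,0],[255,0,2.6,0.2,0,0,0],[255,0,3.1,0.2,0,0,0],[255,0,3.6,0.2,0,0,0]],
  ],
)

```text
time: 16.45
tool_pos: [530.7, 22.4, 94.6]
tcp_rot: [170.4, 90.0, 166.9]
ft_force: [-2.9, 0.9, 5.1]
finger_gap: 7.8
```

Call:
servo_tool(
  commands=[
    [[255,0,0.5,0,0,0,0],[255,0,1.0,0,0,0,0],[255,0,1.5,0,0,0,0],[255,0,2.0,0,0,0,0],[255,0,2.5,0,0,0,0],[255,0,3.0,0,0,0,0],[255,0,3.5,0,0,0,0],[255,0,3.8,0,0,0,0]],
  ],
)

```text
time: 17.25
tool_pos: [533.0, 60.5, 94.6]
tcp_rot: [150.3, 90.0, 146.8]
ft_force: [-3.3, -0.7, 5.4]
finger_gap: 7.4
```

```bash
python3 - <<'E'
from h import *
im,D=snap('scene','sc5');cv2.imwrite('pics/sc5c.png',cv2.resize(im[110:240,220:370,::-1],None,fx=5,fy=4.6,interpolation=cv2.INTER_CUBIC))
E
python3 f.py
```

```text
y -128.63 Fy 0.94 gap 7.553677208720836 17.3
```

View pics/sc5c.png

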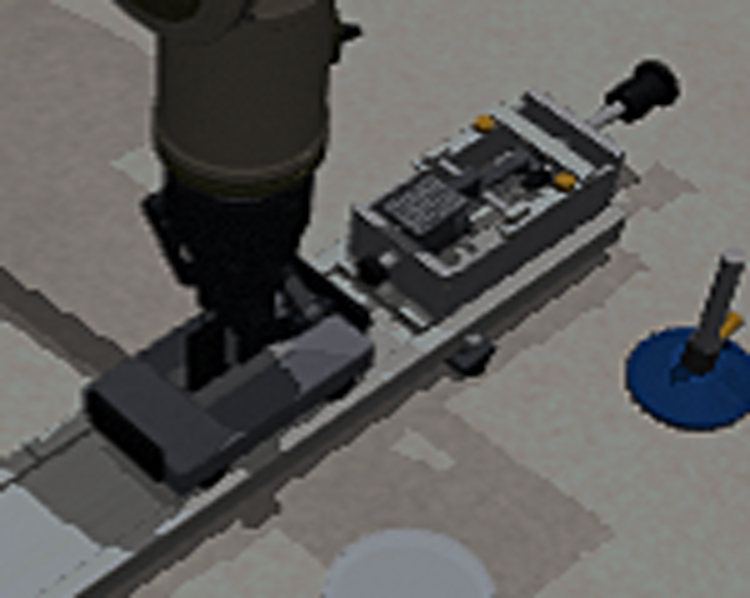

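Call:
servo_tool(
  commands=[
    [[255,0,0.3,0,0,0,0],[255,0,0.6,0,0,0,0],[255,0,0.9,0,0,0,0],[255,0,1.2,0,0,0,0],[255,0,1.5,0,0,0,0],[255,0,1.7,0,0,0,0],[255,0,1.8,0,0,0,0],[255,0,1.8,0,0,0,0]],
  ],
)

```text
time: 18.1
tool_pos: [534.1, 78.4, 94.5]
tcp_rot: [139.9, 90.0, 136.4]
ft_force: [-3.9, 0.8, 5.1]
finger_gap: 7.5
```

```bash
python3 - <<'E'
from h import *
im,D=snap('scene','sc6');cv2.imwrite('pics/sc6c.png',cv2.resize(im[140:190,270:330,::-1],None,fx=12,fy=12,interpolation=cv2.INTER_CUBIC))
E
python3 f.py
```

```text
y -111.17 Fy -0.46 gap 7.578243420536221 18.15
```

View pics/sc6c.png

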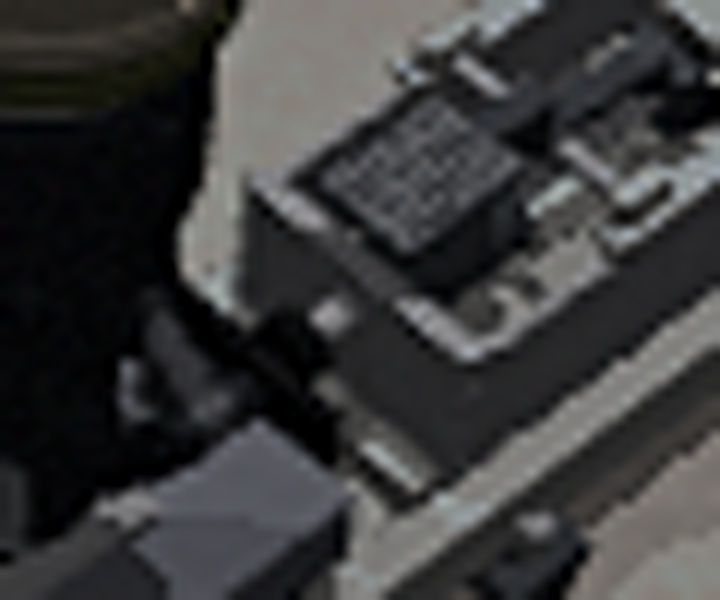

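Call:
servo_tool(
  commands=[
    [[255,0,0.1,0,0,0,0],[255,0,0.2,0,0,0,0],[255,0,0.2,0,0,0,0]],
  ],
)

```text
time: 18.45
tool_pos: [534.2, 80.2, 94.6]
tcp_rot: [151.8, 90.0, 148.2]
ft_force: [-3.4, 0.3, 5.5]
finger_gap: 7.6
```

Call:
servo_tool(
  commands=[
    [[255,0,0.05,0,0,0,0],[255,0,0.1,0,0,0,0],[255,0,0.1,0,0,0,0]],
  ],
)

```text
time: 18.75
tool_pos: [534.3, 81.2, 94.6]
tcp_rot: [153.2, 90.0, 149.6]
ft_force: [-3.9, -0.3, 6.1]
finger_gap: 7.5
```

Call:
servo_tool(
  commands=[
    [[255,0,0.05,0,0,0,0],[255,0,0.1,0,0,0,0],[255,0,0.1,0,0,0,0]],
  ],
)

```text
time: 19.05
tool_pos: [534.4, 82.2, 94.6]
tcp_rot: [148.2, 90.0, 144.7]
ft_force: [-3.1, 0.7, 6.2]
finger_gap: 7.6
```

Call:
servo_tool(
  commands=[
    [[255,0,0.05,0,0,0,0],[255,0,0.1,0,0,0,0],[255,0,0.1,0,0,0,0]],
  ],
)

```text
time: 19.35
tool_pos: [534.4, 83.2, 94.6]
tcp_rot: [152.0, 90.0, 148.5]
ft_force: [-4.1, 0.2, 5.6]
finger_gap: 7.4
```

Call:
servo_tool(
  commands=[
    [[255,0,0.05,0,0,0,0],[255,0,0.1,0,0,0,0],[255,0,0.1,0,0,0,0]],
  ],
)

```text
time: 19.65
tool_pos: [534.5, 84.2, 94.6]
tcp_rot: [158.1, 90.0, 154.6]
ft_force: [-4.1, 1.0, 5.3]
finger_gap: 7.6
```

Call:
servo_tool(
  commands=[
    [[255,0,0.05,0,0,0,0],[255,0,0.1,0,0,0,0],[255,0,0.1,0,0,0,0]],
  ],
)

```text
time: 19.95
tool_pos: [534.5, 85.2, 94.5]
tcp_rot: [156.9, 90.0, 153.4]
ft_force: [-4.0, 0.0, 6.2]
finger_gap: 7.4
```

Call:
servo_tool(
  commands=[
    [[255,0,0.05,0,0,0,0],[255,0,0.1,0,0,0,0],[255,0,0.1,0,0,0,0]],
  ],
)

```text
time: 20.25
tool_pos: [534.6, 86.2, 94.6]
tcp_rot: [145.7, 90.0, 142.2]
ft_force: [-3.9, 0.4, 6.1]
finger_gap: 7.6
```

Call:
servo_tool(
  commands=[
    [[255,0,0.05,0,0,0,0],[255,0,0.1,0,0,0,0],[255,0,0.1,0,0,0,0]],
  ],
)

```text
time: 20.55
tool_pos: [534.6, 86.6, 94.6]
tcp_rot: [-123.1, 89.9, -126.6]
ft_force: [-5.0, -3.3, 5.4]
finger_gap: 7.7
```

Contact: −3.3 N at a travel of 100.7 mm, as predicted. Ease a little and release.

Call:
servo_tool(
  commands=[
    [[255,0,-0.03,0,0,0,0],[255,0,-0.03,0,0,0,0],[200,0,-0.03,0,0,0,0],[120,0,-0.03,0,0,0,0],[50,0,-0.03,0,0,0,0],[0,0,-0.03,0,0,0,0],[0,0,-0.03,0,0,0,0],[0,0,-0.03,0,0,0,0]],
  ],
)

```text
time: 21.35
tool_pos: [534.9, 86.4, 94.3]
tcp_rot: [91.2, 90.0, 87.6]
ft_force: [0.2, 0.5, -0.3]
finger_gap: 85.4
```

```bash
python3 - <<'E'
from h import *
im,D=snap('scene','sc7');cv2.imwrite('pics/sc7c.png',cv2.resize(im[130:210,240:340,::-1],None,fx=7,fy=7,interpolation=cv2.INTER_CUBIC))
E
python3 f.py
```

```text
y -103.05 Fy -0.17 gap 85.13597312029964 21.4
```

View pics/sc7c.png

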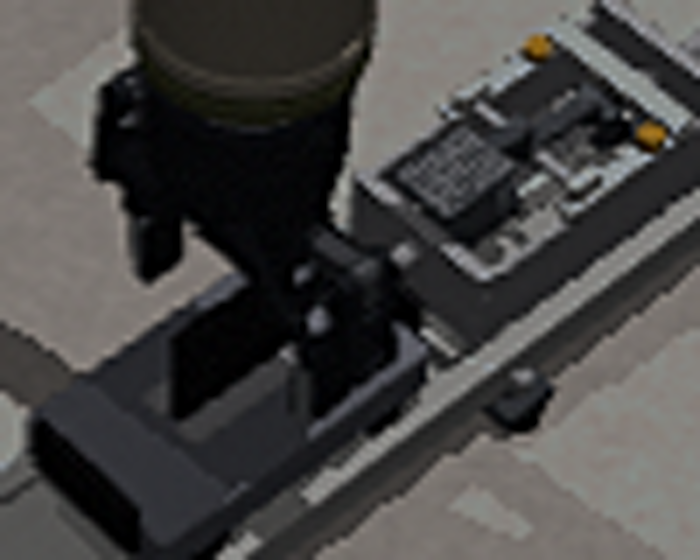

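Call:
servo_tool(
  commands=[
    [[0,-2,0,0,0,0,0],[0,-5,0,0,0,0,0],[0,-8,0,0,0,0,0],[100,-10,0,0,0,0,0],[200,-10,2,0,0,0,0],[255,-10,5,0,0,0,0],[255,-10,8,0,0,0,0],[255,-10,11,0,0,0,0]],
  ],
)

```text
time: 22.2
tool_pos: [541.7, 197.1, 194.4]
tcp_rot: [16.6, 90.0, 13.1]
ft_force: [0.7, -0.1, -0.1]
finger_gap: 12.0
```

Run:
```python
from h import *
f=lambda x,y,ox,oy:((x+.5)/6-.5+ox,(y+.5)/6-.5+oy)
for x,y in((415,200),(528,205)):
    print(W2T(atz('top',*f(x,y,90,150),114)).round(1))
# scene sc7c plate corners
for x,y in((390,170),(460,122),(520,165),(450,212)):
    print(W2T(atz('scene',240+x/7,130+y/7,114)).round(1))
D=np.load('pics/top0.npy')
for u in range(155,182,2):print(u,W2T(dep('top',u,183,D)).round(1))
snap('top','top8');im,_=snap('scene','sc8');cv2.imwrite('pics/sc8c.png',cv2.resize(im[110:230,220:360,::-1],None,fx=5,fy=5,interpolation=cv2.INTER_CUBIC))
plan((0,30,150))
```

```text
[ -2.2  40.8 114. ]
[-1.00e-01 -2.90e+00  1.14e+02]
[-13.5  -2.3 114. ]
[-13.2  37.5 114. ]
[ 19.4  39.5 114. ]
[ 18.3   0.5 114. ]
155 [ -3.4  49.1 115.6]
157 [ -2.7  45.2 112.6]
159 [ -2.5  39.9 115.3]
161 [ -1.7  36.2 111.4]
163 [ -1.6  30.5 115.7]
165 [ -0.8  27.1 110.9]
167 [ -0.6  21.8 113.5]
169 [1.000e-01 1.780e+01 1.107e+02]
171 [1.000e-01 1.210e+01 1.158e+02]
173 [  0.9   8.5 110.9]
175 [  1.1   3.2 114.1]
177 [  1.7  -1.  112. ]
179 [ 3.9 -1.6 92.1]
181 [ 6.6 -1.2 65.9]
tcp track [  0.6  10.1 194.3] f [-0.6 -0.5  0.3] gap 0.3 t 22.3
shift cm [ 4.43  1.98 -0.05] turn [ 0.25 -0.   -0.08]
```

View pics/sc8c.png

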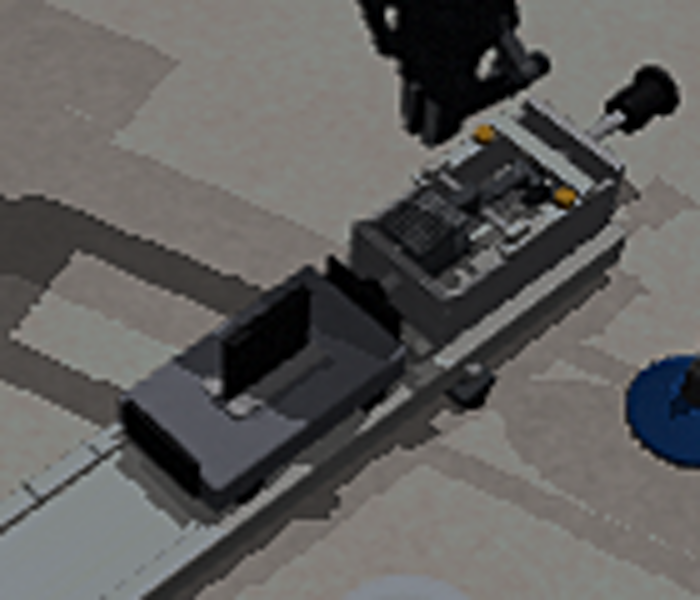

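View pics/top8.png

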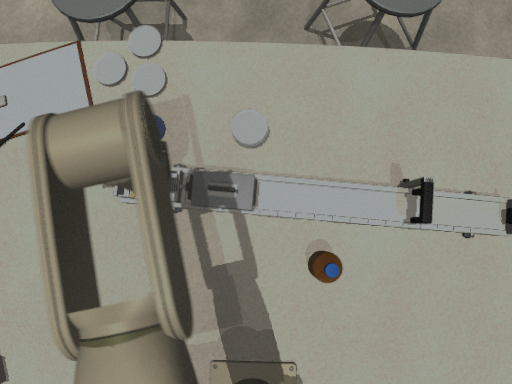

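The cart's bumper is against the plunger and the knob is still drawn. The trigger plate spans track y from about −2 to +40.

Call:
servo_tool(
  commands=[
    [[255,1.5,0.6,0,0,0,0],[255,3.5,0.6,0,0,0,0],[255,5,0.6,0,0,0,0],[255,6.2,0.6,0,0,0,0],[255,6.8,0.6,0,0,0,0],[255,7.2,0.6,0,0,0,0],[255,7.2,0.6,0,0,0,0],[255,7.2,0.6,0,0,0,0]],
  ],
)

```text
time: 23.1
tool_pos: [542.6, 202.2, 123.1]
tcp_rot: [19.0, 89.9, 15.5]
ft_force: [1.1, -1.1, 0.1]
finger_gap: 0.1
```

Run:
```python
from h import *
plan((0,16,114))
```

```text
tcp track [  1.6  13.1 123.1] f [ 1.1 -1.1  0.1] gap 0.1 t 23.1
shift cm [ 0.91  0.29 -0.16] turn [ 0.07  0.07 -0.02]
```

Call:
servo_tool(
  commands=[
    [[255,0.5,0.2,0,0,0,0],[255,0.9,0.2,0,0,0,0],[255,1.1,0.2,0,0,0,0],[255,1.3,0.2,0,0,0,0],[255,1.5,0.2,0,0,0,0],[255,1.6,0.2,0,0,0,0]],
  ],
)

```text
time: 23.7
tool_pos: [542.3, 204.1, 106.2]
tcp_rot: [-11.7, 90.0, -15.3]
ft_force: [0.4, -1.0, 2.0]
finger_gap: -0.1
```

Run:
```python
from h import *
snap('top','top9');print(r.sense()['tool_pos'],r.sense()['ft_force'])
```

```text
[542.17734382 204.11080941 105.96432203] [ 1.12570651 -1.06077741  0.56981579]
```

View pics/top9.png

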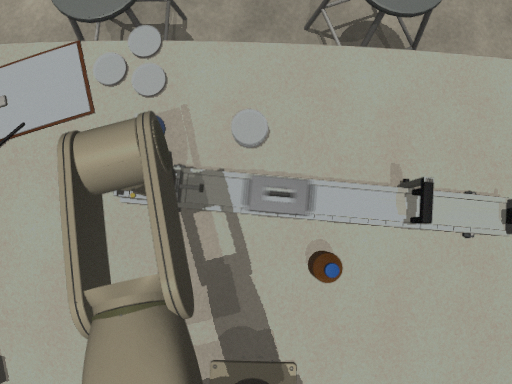

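Fired: the cart is running away (now at 249–311). Lift off and let it run.

Call:
servo_tool(
  commands=[
    [[255,-0.5,0,0,0,0,0],[255,-2,0,0,0,0,0],[255,-4,0,0,0,0,0],[255,-7,0,0,0,0,0],[255,-9,0,0,0,0,0],[255,-10,0,0,0,0,0],[255,-10,0,0,0,0,0],[255,-10,0,0,0,0,0]],
  ],
)

```text
time: 24.55
tool_pos: [541.8, 204.1, 205.7]
tcp_rot: [-167.3, 90.0, -170.8]
ft_force: [-0.1, -0.6, -0.3]
finger_gap: -0.1
```

Call:
servo_tool(
  commands=[
    [[255,0,0,0,0,0,0],[255,0,0,0,0,0,0],[255,0,0,0,0,0,0],[255,0,0,0,0,0,0],[255,0,0,0,0,0,0],[255,0,0,0,0,0,0],[255,0,0,0,0,0,0],[255,0,0,0,0,0,0]],
  ],
)

```text
time: 25.35
tool_pos: [542.2, 204.2, 206.3]
tcp_rot: [63.3, 90.0, 59.7]
ft_force: [-0.4, -0.1, -0.0]
finger_gap: -0.0
```

Call:
servo_tool(
  commands=[
    [[255,0,0,0,0,0,0],[255,0,0,0,0,0,0],[255,0,0,0,0,0,0],[255,0,0,0,0,0,0],[255,0,0,0,0,0,0],[255,0,0,0,0,0,0],[255,0,0,0,0,0,0],[255,0,0,0,0,0,0]],
  ],
)

```text
time: 26.15
tool_pos: [542.1, 204.2, 206.3]
tcp_rot: [-179.3, 90.0, 177.1]
ft_force: [-0.1, 0.4, 0.4]
finger_gap: 0.1
```

Run:
```python
from h import *
snap('scene','sc10');snap('top','top10')
```

```text
(no output)
```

View pics/sc10.png

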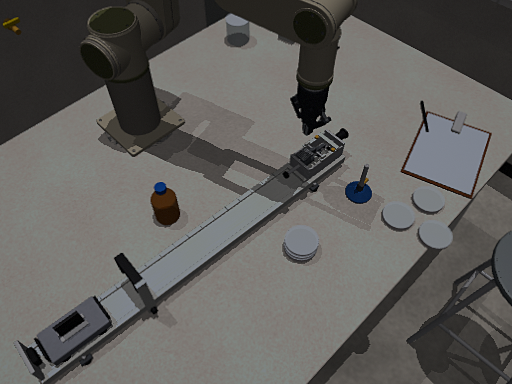

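View pics/top10.png

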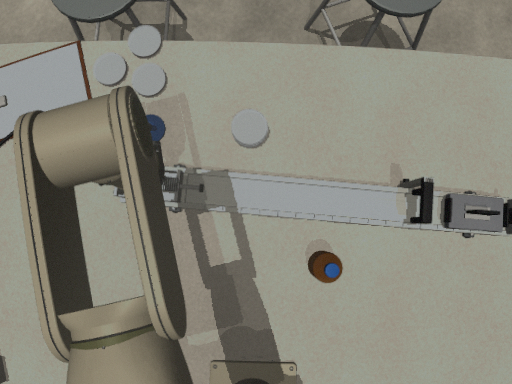

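The cart is past the gate, near the buffer (scene 75,330; top 475,211). Check that it is at rest and how far from the buffer it stands.

Call:
servo_tool(
  commands=[
    [[255,0,0,0,0,0,0],[255,0,0,0,0,0,0],[255,0,0,0,0,0,0],[255,0,0,0,0,0,0],[255,0,0,0,0,0,0],[255,0,0,0,0,0,0],[255,0,0,0,0,0,0],[255,0,0,0,0,0,0]],
  ],
)

```text
time: 27.05
tool_pos: [542.2, 204.1, 206.3]
tcp_rot: [-170.1, 90.0, -173.7]
ft_force: [-0.6, 0.5, -0.5]
finger_gap: -0.2
```

Run:
```python
from h import *
a=cv2.imread('pics/sc10.png');t=cv2.imread('pics/top10.png')
b,_=snap('scene','sc11');u,_=snap('top','top11')
d=cv2.absdiff(a,b[:,:,::-1].copy())[280:384,0:140];print('diff',d.max(),d.mean(), cv2.absdiff(t,u[:,:,::-1].copy())[180:240,430:512].mean())
x=cv2.resize(b[290:384,10:120,::-1],None,fx=6,fy=6,interpolation=cv2.INTER_CUBIC);cv2.imwrite('pics/sc11c.png',x)
x=cv2.resize(u[180:245,412:512,::-1],None,fx=7,fy=7,interpolation=cv2.INTER_CUBIC);cv2.imwrite('pics/top11c.png',x)
x=cv2.resize(b[110:200,270:360,::-1],None,fx=6,fy=6,interpolation=cv2.INTER_CUBIC);cv2.imwrite('pics/sc11k.png',x)
```

```text
diff 7 0.580952380952381 2.0348238482384824
```

View pics/sc11c.png

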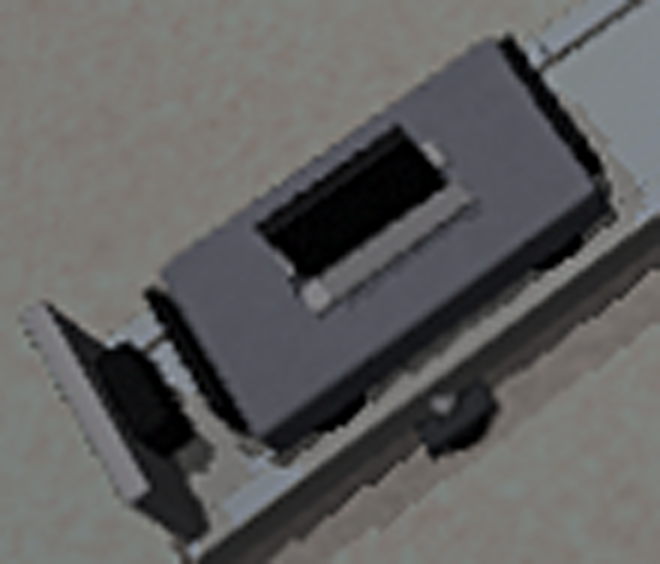

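View pics/top11c.png

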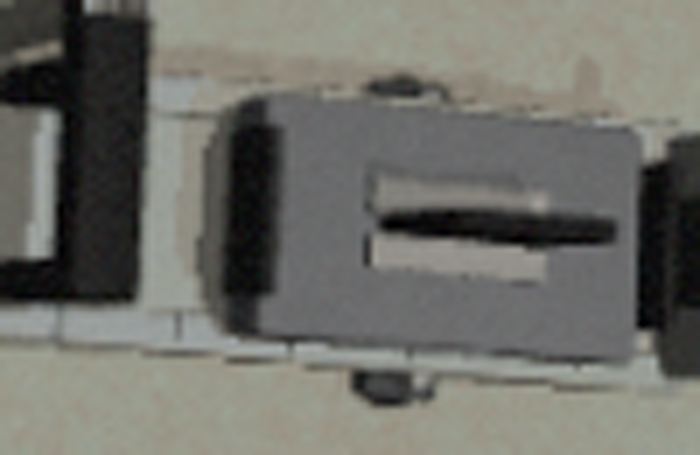

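View pics/sc11k.png

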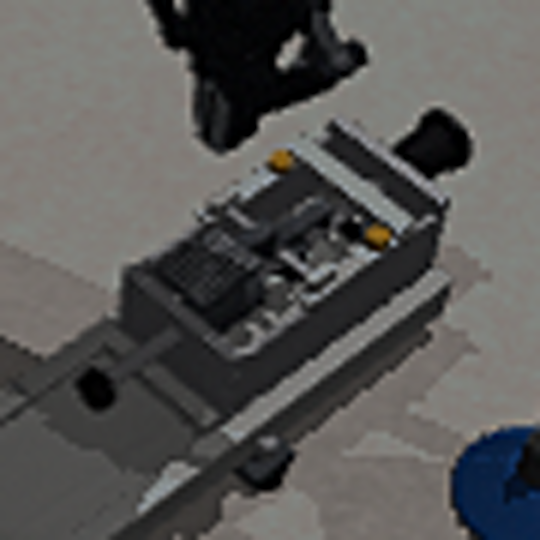

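Run:
```python
from h import *
def s(x,y,z): return W2T(atz('scene',10+(x+.5)/6-.5,290+(y+.5)/6-.5,z)).round(1)
def t(x,y,z): return W2T(atz('top',412+(x+.5)/7-.5,180+(y+.5)/7-.5,z)).round(1)
print('bump ends top edge',s(152,292,92),s(252,448,92),'near',s(502,42,92),s(605,185,92))
print('flag top',s(258,226,132),s(398,126,132))
print('buffer',s(165,395,80),s(190,430,80))
print('top flag',t(380,222,132),t(617,230,132),'body L/R',t(265,215,80),t(638,235,80),'bumpL',t(228,210,80))
a=np.load('pics/sc11.npy')
```

```text
bump ends top edge [ -23.2 -809.2   92. ] [  54.2 -806.8   92. ] near [ -24.8 -657.3   92. ] [  52.7 -656.5   92. ]
flag top [   2.1 -761.8  132. ] [   1.5 -703.6  132. ]
buffer [   9.4 -824.8   80. ] [  27.4 -823.4   80. ]
top flag [  -3.5 -672.5  132. ] [   1.1 -760.2  132. ] body L/R [-4.000e-01 -6.579e+02  8.000e+01] [   4.7 -802.9   80. ] bumpL [ 2.000e-01 -6.441e+02  8.000e+01]
```

Run:
```python
from h import *
a=cv2.imread('pics/scene0.png');b=cv2.imread('pics/sc11.png')
d=cv2.absdiff(a,b).max(2)
for n,(x0,x1,y0,y1) in dict(bottle=(148,182,180,226),dishes=(280,322,224,262),burner=(343,374,162,203)).items():print(n,(d[y0:y1,x0:x1]>40).mean())
print(r.hand_in())
```

```text
bottle 0.0
dishes 0.0
burner 0.0
the job is handed in; nothing more can be done
None
```

The job is done and handed in at about 27 s, well inside the 67 s limit. The hand-in reports no verdict, so the results below rest on my own readings.

- **Cocking:** I drew the knob back in 1 mm steps until the pull rose to about 16.7 N, against 13 to 14 N expected from the spring alone. Easing it forward took the pull to about 0 N at roughly 33 mm of draw, so the latch had it. After I let go, the pictures showed the knob still drawn.
- **Cart:** I slid it about 101 mm by its flag until it touched the plunger at about 3.5 N, then let go. The picture showed it against the plunger with the striker still cocked.
- **Firing:** I pressed the trigger plate down about 8 mm, and the next picture showed the cart already running away by itself.
- **At the end:**
  - **Cart:** it is at rest past the gate. Its far bumper is at track y of about -809 to -813 mm, against the limit of -783 mm.
  - **Striker:** it looks fully forward in the picture; I did not measure the knob's position again.
  - **Bystanders:** the bottle, dishes and burner show no change from the first picture.
  - **Robot:** the closed gripper stands clear, about 206 mm above the bench.

**Disagreements:** the two cameras differed by up to about 5 to 9 mm along the track at the knob and plunger tip, so I used averaged positions. The tooth's extra 2 to 3 N did not show as a separate step. I confirmed the catch from the pull dropping to zero instead.

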